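# Set the developed layer plate on the reading easel

## Task

Fold the carrying handle of the plate rack down to one side, then slide the tall plate with the bands straight up out of its slots by its top edge. Stand it gently on the ledge of the reading easel, leaning against the back rest, with its white layer to the front and its side edge right up against the scale bar, so that the bands can be read off. Leave the two blank plates in their slots and the other things where they are.

Things in the scene. Friction and masses are not known exactly. Their poses are not given: they have to be found in the camera images.
- plate_mid (a point): centre of the plate to be moved: the tallest of the three plates in the rack, upright, 100 mm wide (its y) x 120 mm high (its z, up) x 6 mm thick (its x), 0.17 kg, glass with a white layer on its -x face that shows horizontal brownish bands. In the rack its underside is 10 mm above the worktop, its top edge 130 mm above it.
- plate_layer (a point): point in the middle of the plate's white layer face (3 mm from plate_mid along the plate's -x).
- blank_a_mid (a point): centre of a blank plate without bands, 100 mm wide (y) x 100 mm high (z) x 6 mm thick (x); stands in another slot of the rack, top edge 110 mm above the worktop, and stays there.
- blank_b_mid (a point): centre of the second blank plate, the same as the first.
- rack: loose steel plate rack, 1.1 kg, 190 mm long (x), 112 mm wide (y), walls 83 mm high; origin under its centre, on the worktop. Four slots across it at x = -67.5, -22.5, 22.5, 67.5 mm, each 9 mm wide and 104 mm long in y, hold plates upright (70 mm deep) with the white layers to the rack's -x; three are in use. Plates come out straight upward.
- handle (a joint): tilt of the rack's carrying handle, hinged along the rack's x, 70 mm above the worktop. 0 is upright, right over the plates, which it blocks; positive leans to the rack's -y, negative to +y. Friction holds it near upright; 0.5 N at the bar moves it; past about 0.6 rad it falls slowly by itself to its stop at 1.75 or -1.75 (folded beside the rack, 50 mm above the worktop). Either side will do.
- handle_bar (a point): middle of the handle's bar, 115 mm from the hinge axis, 185 mm above the worktop when upright. The bow is of 7 mm round steel, its bar runs 205 mm along the rack's x; the middle 90 mm carries a black sleeve 15 mm thick.
- easel_rest: leaning part of the fixed aluminium easel; origin: inner corner of back rest, ledge and scale bar, 20 mm above the worktop. z runs up the rest (leans back 20 degrees, 75 mm high), y along the ledge away from the scale, -x forward. Ledge: z = 0, 22 mm deep, 165 mm long, smooth, 5 mm lip. Scale bar: y -15 to 0, 130 mm high, 8 mm proud. Plate in place: centre (-3, 50, 60) mm, layer to -x.
- weigh_boat: white weighing boat, 64 x 64 x 22 mm, on the worktop; bystander. Origin under its centre.
- powder_tub: white tub with a green band, 79 mm across, 80 mm high; bystander. Origin under its centre.
- ointment_jar: white ointment jar, 81 mm across, 75 mm high; bystander. Origin under its centre.
Not all that is in view belongs to the job. What is shaped like the rack but pink is not meant.

How it is judged:
On the way, in this order (a step that is already met when the one before it is completed fails the run):
1. the carrying handle is folded down to one side ((value of joint handle above 1.3 rad or value of joint handle below -1.3 rad)), for 0.2 s.
2. the banded plate is drawn up clear of the rack (z of plate_mid in the frame of rack above 0.146 m), for 0.2 s.
At the end, for the whole second after the job is handed in: The banded plate stands at rest on the easel: bottom edge on the ledge (4 mm) and back flat on the rest (4 degrees), white layer to the front, side edge within 3.5 mm of the scale bar. The handle is folded down, both blank plates are still down in their slots and the rack stands level (y of plate_mid in the frame of easel_rest between 0.047 and 0.0535 m and z of plate_mid in the frame of easel_rest between 0.056 and 0.064 m and x of plate_layer in the frame of easel_rest between -0.01 and -0.004 m and angle between the z axis of plate_mid and the z axis of easel_rest, either way round below 0.07 rad and angle between the x axis of plate_mid and the x axis of easel_rest, either way round below 0.07 rad and angle between plate_mid's own z axis and vertical below 0.6 rad and (value of joint handle above 1.3 rad or value of joint handle below -1.3 rad) and z of each of blank_a_mid, blank_b_mid in the frame of rack below 0.065 m and angle between rack's own z axis and vertical below 0.05 rad); the robot touches nothing.
It fails at once if a blank plate is moved from its slot (distance of any of blank_a_mid, blank_b_mid from where it was at the start of the episode above 0.03 m).
It fails at once if the rack is shoved or tipped (distance of rack from where it was at the start of the episode above 0.03 m or angle between rack's own z axis and vertical above 0.2 rad).
It fails at once if a bystander is shifted (distance of any of weigh_boat, powder_tub, ointment_jar from where it was at the start of the episode above 0.03 m).
It fails at once if the plate is dropped onto the easel (lands faster than 0.5 m/s) or pressed hard on it or on the scale ((distance between plate_mid and easel_rest below 0.13 m and linear speed of plate above 0.5 m/s) or contact force between plate and easel_rest above 80 N).
It also fails if it takes over 69 s, if anything falls off the work surface, if the arm or the gripper's body presses on something with over 40 N, if the wrist force passes 120 N, or if a joint passes its speed limit or range.

## Robot

A 6-joint arm with a two-finger parallel gripper is mounted at the origin on the work surface; the furniture and walls round the work are solid. World frame = base frame: x ahead of the robot, y to its left, z up, the work surface at z = 0. Lengths are in m, angles in rad, forces in N, time in s.
With the tool pointing down it reaches from about 0.35 to 0.775 m from the base axis. Payload 5.5 kg.
Tool frame: the origin (TCP) lies at the very end of the fingers, on their centre line; the grasp point (between the pads) lies 19 mm behind it; z points along the fingers, y is the line along which they close (so a half turn about z gives the same grasp; the last joint's range is limited). The gripper opens to 85 mm and grips with 20 to 120 N. Pads are 22 mm wide; open, the fingers measure 114 mm over their backs; the gripper's body (76 mm by 85 mm) begins 54 mm behind the grasp point. The pads swing forward as they close: fully open they stand 13 mm farther back than shut.
Start: joints at [1.17, 0.313, 0.046, 1.304, 0, 1.431], TCP at [0.148, 0.556, 0.231] pointing down, gripper open.
Joint ranges: [-2.76, 2.76], [-0.86, 1.69], [-1.03, 1.26], [-2.2, 2.34], [-1.47, 1.5], [-3.14, 3.14]. Speed limits (rad/s): [2.57, 2.57, 3.14, 3.14, 3.14, 3.14].

## Interface

Orientations are given as a unit quaternion [w, x, y, z].
In Python, from workcell import env, read_camera, get_calibration gives the robot as it stands.
- The arm moves only by the tool jog_arm, never from a script. Its argument "motion" is one flat list of numbers, 7 for each row, row after row: the shift along the tool's x, y, z as a fraction of full scale, then the turn, a rotation vector about the tool's x, y, z as a fraction of full scale, then the opening, from 0 (shut) to 1 (fully open). In form: [x, y, z, wx, wy, wz, grip, x, y, z, wx, wy, wz, grip, ...]. A call has 1 to 12 rows; each row is the pose to reach, as a shift and turn from the pose commanded when the call began, along the tool's axes at that moment; what a row does not reach only later rows make up. Full scale, the value 1, is 0.2 m for a shift and 90 degrees for a turn. A row lasts 1/8 s, in which the tool goes at most 62.5 mm and 10.7 degrees, less where a joint would pass 70% of its speed; a pose out of reach is approached as far as the arm can. A call with a number of a shift or a turn outside -1 to 1 is refused whole. A call with a gripper value outside its range is refused whole. The fingers move at their own pace and stop on an object; "newtons" is the grip in N (left out, the last holds). Time passes only in rows, so rows that repeat a pose let the fingers close. It gives the time, the measured TCP pose, the force, the opening and the grip force at its end, in the units of the state.
- env.get_state(): the state, without advancing time (a new reading comes with each control period).
- read_camera(name): name is "scene" or "top" or "wrist"; returns the picture (480x640x3 uint8, red, green, blue); there is no depth.
- get_calibration(name): a dict with "fx", "fy", "cx", "cy" (pixels), "world_from_camera" (4x4, takes a point from camera to world coordinates). Camera axes: x right, y down, z forward; pixel columns grow to the right and rows downward; lengths in m; the calibration is good to about 2 mm. A picture is of the moment at which its call begins: read the wrist's pose just before it. get_calibration takes no time and is no camera call; for the wrist camera it gives the pose at the moment of the call.
- env.hand_in(): hands the job in; it is judged then, once.
The state is a dict: "clock": time; "joint_pos": joint angles; "qvel": joint speeds; "tau": joint torques, N m; "tcp_pos": TCP position; "orientation": TCP orientation; "wrist_force": force on the tool from outside, world axes, zero at the start; "ft_torque": the same for the moment, N m; "finger_gap": finger opening in m; "grip_force": force on a finger pad.
Only numpy, scipy, OpenCV 4.12 (cv2) and the standard library are available. Lean on these libraries where they do the work, as an engineer would, in place of code of your own. Each camera call takes 0.05 s, during which the arm holds its last target. There are 200 camera calls.

## Working session

There is one attempt and no reset: what is moved stays moved. The work goes in short steps, Python scripts to look and compute and a tool call to move; the robot and the scene stay as the last step left them, time stands still between calls to the robot, and variables do not carry over. Pictures are saved under pics/ and viewed, at most 10 in all, crops included, and the job is handed in when it is done.

Besides the shell and the picture viewer there is one more tool, called after "Call:" as a command line: name --argument value ..., lists and objects as JSON in quotes. jog_arm: Moves the arm, as the interface text tells. Shift numbers are shares of 0.2 m and turn numbers shares of 90 degrees, none past 1 either way. Its arguments: {"type":"object","properties":{"motion":{"type":"array","items":{"type":"number"}},"newtons":{"type":"number"}},"required":["motion"]}

```bash
ls; mkdir -p pics
python3 - <<'E'
from workcell import env, read_camera, get_calibration
import cv2, numpy as np
for n in ["scene","top"]:
    cv2.imwrite(f"pics/{n}0.png", read_camera(n)[:,:,::-1])
    c=get_calibration(n); print(n,c["fx"],c["fy"],c["cx"],c["cy"]); print(np.round(c["world_from_camera"],4))
print(env.get_state())
E
```

```text
pics
scene 533.2753606006164 533.2753606006164 313.50235145098145 238.25169612337277
[[-0.0364 -0.6648  0.7461 -0.7386]
 [-0.9992  0.0135 -0.0367  0.2196]
 [ 0.0144 -0.7469 -0.6648  1.0897]
 [ 0.      0.      0.      1.    ]]
top 605.1486991003803 605.1486991003803 321.24465188052056 237.53189828588805
[[ 0.1873 -0.9537  0.2352 -0.0352]
 [-0.9823 -0.1824  0.0425  0.104 ]
 [ 0.0024 -0.239  -0.971   1.6928]
 [ 0.      0.      0.      1.    ]]
{'clock': 0.1, 'joint_pos': array([ 1.17041948e+00,  3.13914598e-01,  4.51157626e-02,  1.30358816e+00,
       -2.66921389e-05,  1.43117599e+00]), 'qvel': array([-0.00081844, -0.00148868,  0.00326239,  0.00018536, -0.00135978,
        0.00105214]), 'tau': array([ 2.79338688e-03, -4.81727636e+01,  2.99241525e+01,  1.28118342e-02,
       -1.04030428e-04,  2.31084869e-05]), 'tcp_pos': array([0.14809704, 0.55514586, 0.2305136 ]), 'orientation': array([-1.99277459e-04,  1.30009145e-01,  9.91512476e-01, -7.70081713e-04]), 'wrist_force': array([-0.28787694,  0.29465289, -0.34221993]), 'ft_torque': array([ 1.04047534e-02, -2.21625231e-05,  1.27921777e-02]), 'grip_force': 0.0, 'finger_gap': 0.08549313714033333}
```

View pics/scene0.png

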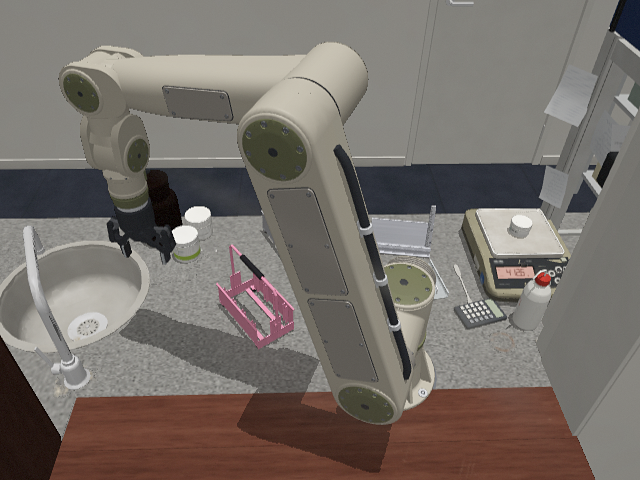

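View pics/top0.png

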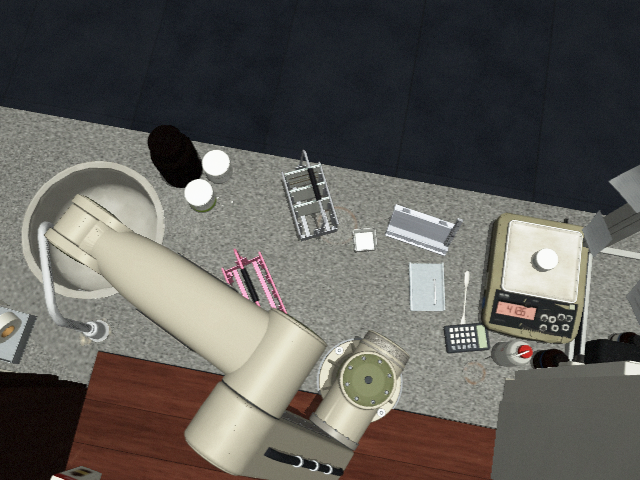

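The rack is the grey one at top (310,200) and the pink decoy is at (255,283). The easel is at (425,228) with its scale bar at the right end (457,235), the boat at (364,240), and the tub and jar at (200,195) and (216,165). I'll take a close crop to choose the plate.

Run:
```python
import cv2
im=cv2.imread("pics/top0.png")
a=cv2.resize(im[140:250,270:350],None,fx=5,fy=5,interpolation=cv2.INTER_CUBIC)
b=cv2.resize(im[190:270,380:470],None,fx=4.4,fy=4.4,interpolation=cv2.INTER_CUBIC)
import numpy as np
o=np.zeros((550,800,3),np.uint8); o[:550,:400]=a; o[:352,404:800]=b[:352,:396]
cv2.imwrite("pics/crop1.png",o)
```

```text
(no output)
```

View pics/crop1.png

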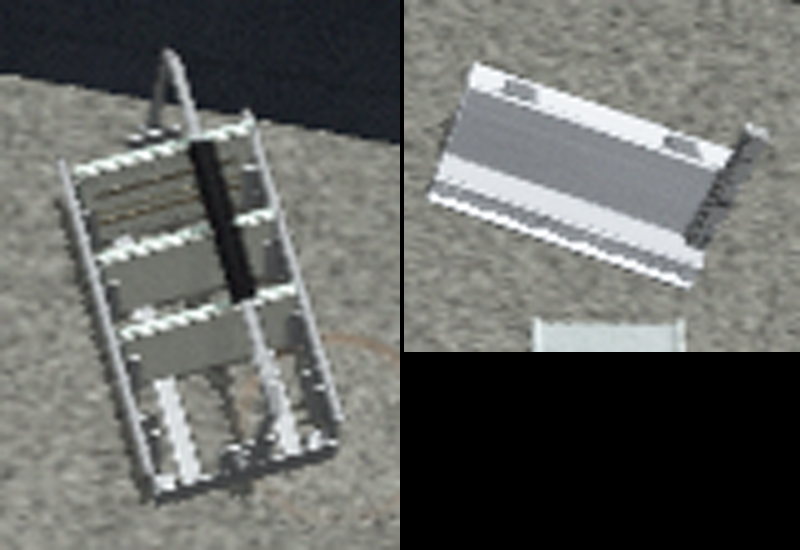

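The banded plate is the farthest one (top edge px ≈ (303,170), brown bands on the face towards the robot). The two blanks are at (308,187) and (312,202), and the near slot is empty. Next I work out the poses.

```bash
cat > h.py <<'E'
from workcell import env, read_camera, get_calibration
import cv2, numpy as np
from scipy.spatial.transform import Rotation as R
np.set_printoptions(precision=4,suppress=True)
def ray(c,px,z):
    d=np.array([(px[0]-c["cx"])/c["fx"],(px[1]-c["cy"])/c["fy"],1]); T=np.array(c["world_from_camera"])
    d=T[:3,:3]@d; o=T[:3,3]; return o+d*(z-o[2])/d[2]
def proj(c,p):
    T=np.linalg.inv(c["world_from_camera"]); q=T[:3,:3]@np.asarray(p)+T[:3,3]
    return np.array([c["fx"]*q[0]/q[2]+c["cx"],c["fy"]*q[1]/q[2]+c["cy"]])
def pose(s=None):
    s=s or env.get_state(); q=s["orientation"]; return np.array(s["tcp_pos"]),R.from_quat([q[1],q[2],q[3],q[0]])
def move(p1,R1,p0,R0):  # fractions
    return np.r_[R0.inv().apply(np.asarray(p1)-p0)/0.2, (R0.inv()*R1).as_rotvec()/(np.pi/2)]
E
python3 - <<'E'
from h import *
c=get_calibration("top")
def r(x,y,z): return ray(c,(x/5+270,y/5+140),z)
def e(x,y,z): return ray(c,((x-404)/4.4+380,y/4.4+190),z)
for n,a,b,z in [("band",(75,172),(252,128),.13),("bl1",(100,258),(278,213),.11),("bl2",(120,333),(298,290),.11),("wallL",(65,165),(155,490),.083),("wallR",(248,115),(338,420),.083),("sleeve",(203,142),(243,300),.185)]:
    A,B=r(*a,z),r(*b,z); print(n,A,B,(A+B)/2,np.linalg.norm(A-B),np.degrees(np.arctan2(*(B-A)[1::-1])))
for n,a,b,z in [("resttop",(475,65),(735,155),.09),("corner",(440,155),(690,245),.02),("lip",(430,197),(690,287),.025)]:
    A,B=e(*a,z),e(*b,z); print(n,A,B,(A+B)/2,np.linalg.norm(A-B),np.degrees(np.arctan2(*(B-A)[1::-1])))
print(e(755,130,.02+.13*np.cos(np.radians(20))))
print(ray(c,(364,240),.02),ray(c,(200,195),.08),ray(c,(216,163),.075),ray(c,(305,155),.16))
E
```

```text
band [0.4991 0.3028 0.13  ] [0.5423 0.2127 0.13  ] [0.5207 0.2577 0.13  ] 0.0999331061946091 -64.38183081548159
bl1 [0.4597 0.2818 0.11  ] [0.5036 0.1907 0.11  ] [0.4816 0.2362 0.11  ] 0.1011769278091123 -64.25579896112265
bl2 [0.4196 0.2625 0.11  ] [0.462  0.1717 0.11  ] [0.4408 0.2171 0.11  ] 0.10025975323033894 -64.98646371172885
wallL [0.5182 0.3151 0.083 ] [0.3431 0.2286 0.083 ] [0.4306 0.2719 0.083 ] 0.19531982541918352 -153.72438691440044
wallR [0.5669 0.2196 0.083 ] [0.401  0.1374 0.083 ] [0.4839 0.1785 0.083 ] 0.18522443730834925 -153.63953431155028
sleeve [0.5094 0.2328 0.185 ] [0.4277 0.1956 0.185 ] [0.4686 0.2142 0.185 ] 0.08977537020284238 -155.53850565632152
resttop [ 0.4836 -0.0118  0.09  ] [ 0.4563 -0.1803  0.09  ] [ 0.47   -0.0961  0.09  ] 0.17071260513081093 -99.224972656265
corner [ 0.4417 -0.0042  0.02  ] [ 0.4126 -0.1723  0.02  ] [ 0.4272 -0.0883  0.02  ] 0.17064620081994122 -99.7900136772351
lip [ 0.4113 -0.002   0.025 ] [ 0.3839 -0.1754  0.025 ] [ 0.3976 -0.0887  0.025 ] 0.17547130876562816 -98.97736411856111
[ 0.4581 -0.1808  0.1422]
[0.3858 0.0564 0.02  ] [0.412  0.5299 0.08  ] [0.5146 0.5089 0.075 ] [0.5532 0.2571 0.16  ]
```

Plate widths, the sleeve length and the ledge length all match the given sizes. Rack centre is about (0.460, 0.227), yaw 25.8°. The easel corner is near (0.413, -0.172, 0.02), x axis at about -9.2°. Now planning the handle push.

```bash
cat >> h.py <<'E'
C=np.array([.460,.227,0]); yw=np.radians(25.8); Rr=R.from_euler('z',yw)
def rk(x,y,z): return C+Rr.apply([x,y,z])
def down(yaw):  # tool y along yaw, z down
    y=np.array([np.cos(yaw),np.sin(yaw),0]); z=np.array([0,0,-1.]); return R.from_matrix(np.c_[np.cross(y,z),y,z])
E
python3 - <<'E'
from h import *
p,r=pose()
t=rk(0,.07,.26); D=down(yw)
print(move(p+.5*(t-p),r,p,r)); m=p+.5*(t-p); print(move(t,D,m,r))
print("then", t, move(rk(0,.07,.14),D,t,D), move(rk(0,-.09,.14),D,t,D), move(rk(0,-.09,.26),D,t,D))
E
```

```text
[-0.8507 -0.4591 -0.0732  0.      0.      0.    ]
[-0.8507 -0.4591 -0.0732 -0.001   0.0003  0.5473]
then [0.4295 0.29   0.26  ] [0.  0.  0.6 0.  0.  0. ] [-0.8 -0.   0.6  0.   0.   0. ] [-0.8 -0.   0.   0.   0.   0. ]
```

Call:
jog_arm --motion '[0, 0, -0.15, 0, 0, 0, 0, -0.4, -0.23, -0.15, 0, 0, 0, 0, -0.85, -0.46, -0.15, 0, 0, 0, 0, -0.85, -0.46, -0.15, 0, 0, 0, 0, -0.85, -0.46, -0.15, 0, 0, 0, 0, -0.85, -0.46, -0.15, 0, 0, 0, 0]'

```text
clock: 0.85
tcp_pos: [0.289, 0.4225, 0.2611]
orientation: [-0.0, 0.131, 0.991, -0.0]
wrist_force: [0.2, 0.2, 0.8]
finger_gap: 0.0002
grip_force: 0.0
```

Call:
jog_arm --motion '[-0.2, -0.11, 0, 0, 0, 0.1, 0, -0.4, -0.23, 0, 0, 0, 0.2, 0, -0.6, -0.35, 0, 0, 0, 0.3, 0, -0.85, -0.46, 0, 0, 0, 0.42, 0, -0.85, -0.46, 0, 0, 0, 0.547, 0, -0.85, -0.46, 0, 0, 0, 0.547, 0, -0.85, -0.46, 0, 0, 0, 0.547, 0, -0.85, -0.46, 0, 0, 0, 0.547, 0]'

```text
clock: 1.85
tcp_pos: [0.4286, 0.2911, 0.2613]
orientation: [-0.0, 0.53, 0.848, 0.0]
wrist_force: [0.1, -1.0, 0.3]
finger_gap: 0.0
grip_force: 0.0
```

Run:
```python
from h import *
p,r=pose(); D=down(yw); s=env.get_state(); print(p,s["joint_pos"],s["clock"],move(rk(0,.07,.14),D,p,r), move(rk(0,-.09,.14),D,p,r))
```

```text
[0.4286 0.2911 0.2613] [ 0.4415  0.1951 -0.0364  1.3393  0.0001  1.5577] 1.85 [-0.0068  0.0019  0.6067  0.     -0.0001  0.0027] [-0.8068 -0.0015  0.6066  0.     -0.0001  0.0027]
```

Call:
jog_arm --motion '[0, 0, 0.3, 0, 0, 0, 0, 0, 0, 0.6, 0, 0, 0, 0, -0.1, 0, 0.6, 0, 0, 0, 0, -0.2, 0, 0.6, 0, 0, 0, 0, -0.3, 0, 0.6, 0, 0, 0, 0, -0.4, 0, 0.6, 0, 0, 0, 0, -0.5, 0, 0.6, 0, 0, 0, 0, -0.6, 0, 0.6, 0, 0, 0, 0, -0.7, 0, 0.6, 0, 0, 0, 0, -0.8, 0, 0.6, 0, 0, 0, 0, -0.85, 0, 0.6, 0, 0, 0, 0, -0.85, 0, 0.6, 0, 0, 0, 0]'

```text
clock: 3.35
tcp_pos: [0.5037, 0.1368, 0.1413]
orientation: [0.0, 0.531, 0.847, 0.0]
wrist_force: [-0.5, -0.6, 0.5]
finger_gap: 0.0001
grip_force: 0.0
```

Call:
jog_arm --motion '[0, 0, -0.3, 0, 0, 0, 0, 0, 0, -0.7, 0, 0, 0, 0, 0.2, 0, -0.9, 0, 0, 0, 0.4, 0.2, 0, -0.9, 0, 0, 0, 0.4, 0.2, 0, -0.9, 0, 0, 0, 0.4, 0.2, 0, -0.9, 0, 0, 0, 0.4, 0.2, 0, -0.9, 0, 0, 0, 0.4, 0.2, 0, -0.9, 0, 0, 0, 0.4]'

```text
clock: 4.35
tcp_pos: [0.4858, 0.1727, 0.3203]
orientation: [-0.001, 0.531, 0.847, -0.001]
wrist_force: [-0.2, -0.5, -1.1]
finger_gap: 0.0341
grip_force: 0.0
```

Run:
```python
from h import *
import json
s=env.get_state(); print(pose(s)[0],s["finger_gap"],s["clock"])
w=read_camera("wrist"); cw=get_calibration("wrist"); t=read_camera("top")
np.savez("c1.npz",**cw)
cv2.imwrite("pics/w1.png",w[:,:,::-1]); cv2.imwrite("pics/t1.png",t[:,:,::-1])
o=np.zeros((600,800,3),np.uint8)
o[:360,:480]=cv2.resize(w,(480,360))[:,:,::-1]
o[:600,480:800]=cv2.resize(t[130:280,270:350],None,fx=4,fy=4,interpolation=cv2.INTER_CUBIC)[:,:,::-1]
cv2.imwrite("pics/m1.png",o)
print(cw)
```

```text
[0.4858 0.1727 0.3203] 0.03410358071746621 4.35
{'fx': 343.1702570538007, 'fy': 343.1702570538007, 'cx': 321.1098662348093, 'cy': 234.81081799064899, 'world_from_camera': array([[ 0.9004,  0.418 ,  0.1204,  0.4544],
       [ 0.435 , -0.8643, -0.2527,  0.2352],
       [-0.0016,  0.2799, -0.96  ,  0.4627],
       [ 0.    ,  0.    ,  0.    ,  1.    ]])}
```

View pics/m1.png

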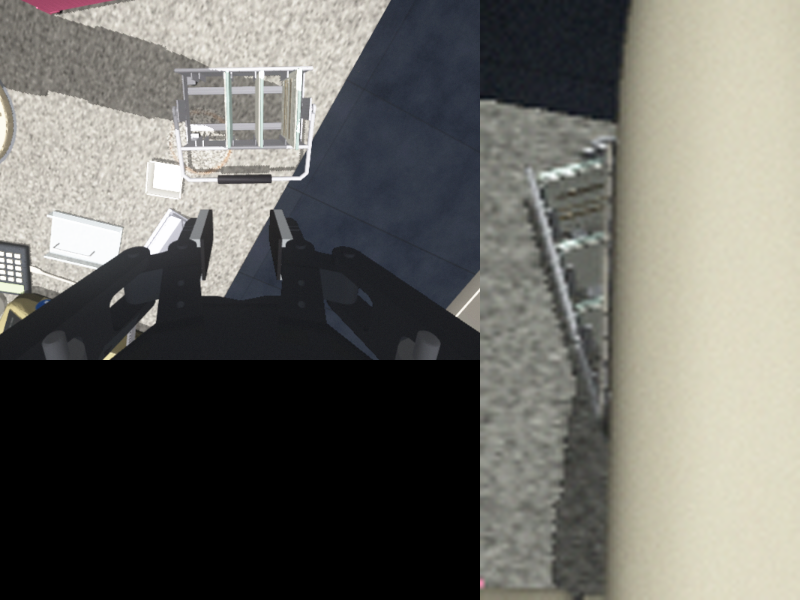

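The handle lies folded on the rack's -y side (sleeve at wrist px (325,239)), with the rack undisturbed. I'll enlarge the rack in the wrist picture to refine the plate's position.

Run:
```python
import cv2
im=cv2.imread("pics/w1.png")
cv2.imwrite("pics/w1c.png",cv2.resize(im[75:225,225:425],None,fx=4,fy=4,interpolation=cv2.INTER_CUBIC))
```

```text
(no output)
```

View pics/w1c.png

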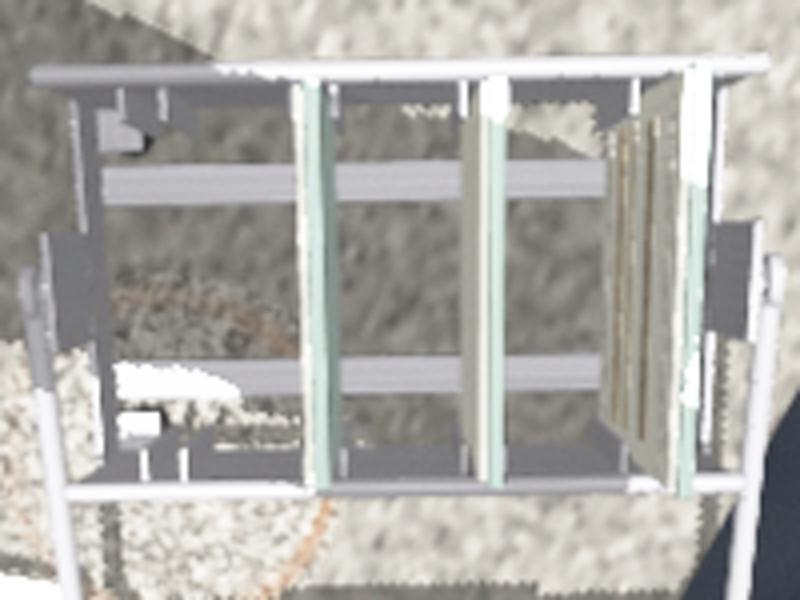

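The banded plate's top edge runs in the crop from (698,65) to (682,494), with the white layer on its left side.

Run:
```python
from h import *
c=dict(np.load("c1.npz"))
f=lambda x,y,z: ray(c,(x/4+225,y/4+75),z)
for n,a,b,z in [("band",(698,65),(682,494),.13),("b1",(492,78),(490,487),.11),("b2",(309,80),(317,490),.11),("railtop",(30,74),(770,64),.083),("railbot",(65,492),(745,484),.083)]:
    A,B=f(*a,z),f(*b,z); print(n,A,B,(A+B)/2,np.linalg.norm(A-B),np.degrees(np.arctan2(*(A-B)[1::-1])))
m=(f(698,65,.13)+f(682,494,.13))/2
p,r=pose(); m[2]=.19; print(move(m,down(yw),p,r), rk(.0675,0,.13));
```

```text
band [0.5011 0.2995 0.13  ] [0.5456 0.2127 0.13  ] [0.5233 0.2561 0.13  ] 0.0975317897635466 117.1440055686839
b1 [0.461  0.2795 0.11  ] [0.5054 0.1913 0.11  ] [0.4832 0.2354 0.11  ] 0.0986832834454796 116.73819377603826
b2 [0.4217 0.26   0.11  ] [0.4653 0.1711 0.11  ] [0.4435 0.2156 0.11  ] 0.09903048031969253 116.10197004511392
railtop [0.354 0.232 0.083] [0.5242 0.3168 0.083 ] [0.4391 0.2744 0.083 ] 0.1901711309483655 -153.50784538385048
railbot [0.403 0.135 0.083] [0.5729 0.2197 0.083 ] [0.4879 0.1773 0.083 ] 0.18981647307461597 -153.5213530748244
[ 0.2935  0.3501  0.6536 -0.0006 -0.0002 -0.    ] [0.5208 0.2564 0.13  ]
```

Call:
jog_arm --motion '[0.15, 0.17, 0.1, 0, 0, -0.006, 0.4, 0.3, 0.346, 0.4, 0, 0, -0.006, 0.4, 0.3, 0.346, 0.6, 0, 0, -0.006, 0.4, 0.3, 0.346, 0.6, 0, 0, -0.006, 0.4, 0.3, 0.346, 0.6, 0, 0, -0.006, 0.4]'

```text
clock: 5.08
tcp_pos: [0.5227, 0.2571, 0.2031]
orientation: [0.001, 0.527, 0.85, 0.001]
wrist_force: [-0.8, -0.0, 0.1]
finger_gap: 0.0344
grip_force: 0.0
```

Call:
jog_arm --motion '[0, 0, 0.2, 0, 0, 0, 0.4, 0, 0, 0.4, 0, 0, 0, 0.4, 0, 0, 0.5, 0, 0, 0, 0.4, 0, 0, 0.5, 0, 0, 0, 0.4]'

```text
clock: 5.58
tcp_pos: [0.5228, 0.2569, 0.1027]
orientation: [0.0, 0.528, 0.849, 0.0]
wrist_force: [0.3, 0.6, 0.7]
finger_gap: 0.0342
grip_force: 0.0
```

Call:
jog_arm --motion '[0, 0, 0, 0, 0, 0, 0.2, 0, 0, 0, 0, 0, 0, 0, 0, 0, 0, 0, 0, 0, 0, 0, 0, 0, 0, 0, 0, 0, 0, 0, 0, 0, 0, 0, 0]' --newtons 50

```text
clock: 6.2
tcp_pos: [0.5237, 0.2576, 0.104]
orientation: [0.002, 0.527, 0.85, 0.002]
wrist_force: [-0.2, -0.8, 6.4]
finger_gap: 0.0049
grip_force: 50.6
```

Call:
jog_arm --motion '[0, 0, -0.02, 0, 0, 0, 0, 0, 0, -0.06, 0, 0, 0, 0, 0, 0, -0.1, 0, 0, 0, 0, 0, 0, -0.1, 0, 0, 0, 0]'

```text
clock: 6.7
tcp_pos: [0.5225, 0.2574, 0.1222]
orientation: [0.0, 0.527, 0.85, 0.0]
wrist_force: [0.8, -1.0, -1.0]
finger_gap: 0.0052
grip_force: 49.3
```

Call:
jog_arm --motion '[0, 0, -0.08, 0, 0, 0, 0, 0, 0, -0.16, 0, 0, 0, 0, 0, 0, -0.26, 0, 0, 0, 0, 0, 0, -0.36, 0, 0, 0, 0, 0, 0, -0.46, 0, 0, 0, 0, 0, 0, -0.56, 0, 0, 0, 0, 0, 0, -0.66, 0, 0, 0, 0, 0, 0, -0.74, 0, 0, 0, 0, 0, 0, -0.8, 0, 0, 0, 0, 0, 0, -0.8, 0, 0, 0, 0, 0, 0, -0.8, 0, 0, 0, 0]'

```text
clock: 8.07
tcp_pos: [0.5218, 0.2571, 0.2808]
orientation: [-0.0, 0.527, 0.85, -0.0]
wrist_force: [0.7, 0.4, -1.6]
finger_gap: 0.0053
grip_force: 49.4
```

```bash
cat >> h.py <<'E'
E0=np.array([.413,-.172,.02]); ey=np.radians(-9.2)
Re=R.from_euler('ZY',[ey,np.radians(20)])  # easel axes
TP=np.array([-.003,.05,.093])  # TCP in easel frame when plate in place
Rt=Re*R.from_matrix(np.c_[[0,1,0],[1,0,0],[0,0,-1.]])
E
python3 - <<'E'
from h import *
p,r=pose(); print(p, env.get_state()["wrist_force"],Re.apply([0,0,1]))
t=E0+Re.apply(TP); q=t+[-.02,0.03,.13]; Y=down(ey); print("target tcp",t, "hover",q)
m=(p+q)/2; m[2]=.29
print(move(m,r,p,r), move(q,Y,m,r), (Y.inv()*Rt).as_rotvec()*2/np.pi)
# view of top of easel
E
```

```text
[0.5218 0.2571 0.2808] [ 0.6787  0.3675 -1.5559] [ 0.3376 -0.0547  0.9397]
target tcp [ 0.4496 -0.1273  0.1084] hover [ 0.4296 -0.0973  0.2384]
[-0.6915 -0.5999 -0.0455  0.      0.      0.    ] [-0.6916 -0.5996  0.2584 -0.0007  0.0001  0.3952] [0.2222 0.     0.    ]
```

Call:
jog_arm --motion '[-0.1, -0.09, -0.05, 0, 0, 0, 0, -0.25, -0.22, -0.05, 0, 0, 0, 0, -0.42, -0.36, -0.05, 0, 0, 0, 0, -0.58, -0.5, -0.05, 0, 0, 0, 0, -0.69, -0.6, -0.05, 0, 0, 0, 0, -0.69, -0.6, -0.05, 0, 0, 0, 0, -0.69, -0.6, -0.05, 0, 0, 0, 0]'

```text
clock: 8.95
tcp_pos: [0.4758, 0.0806, 0.2909]
orientation: [-0.0, 0.527, 0.85, 0.0]
wrist_force: [-0.2, -0.8, -1.5]
finger_gap: 0.0052
grip_force: 49.4
```

Call:
jog_arm --motion '[-0.1, -0.09, 0, 0, 0, 0.06, 0, -0.25, -0.22, 0, 0, 0, 0.12, 0, -0.42, -0.36, 0, 0, 0, 0.2, 0, -0.58, -0.5, 0, 0, 0, 0.3, 0, -0.69, -0.6, 0, 0, 0, 0.395, 0, -0.69, -0.6, 0, 0, 0, 0.395, 0, -0.69, -0.6, 0, 0, 0, 0.395, 0, -0.69, -0.6, 0, 0, 0, 0.395, 0]'

```text
clock: 9.95
tcp_pos: [0.43, -0.0955, 0.2912]
orientation: [-0.0, 0.761, 0.649, 0.0]
wrist_force: [0.8, -0.3, -3.0]
finger_gap: 0.0049
grip_force: 49.4
```

Run:
```python
from h import *
s=env.get_state(); p,r=pose(s); print(p,s["joint_pos"],s["clock"])
w=read_camera("wrist"); cw=get_calibration("wrist"); np.savez("c2.npz",**cw)
t=read_camera("top"); sc=read_camera("scene")
for n,i in zip(("w2","t2","s2"),(w,t,sc)): cv2.imwrite(f"pics/{n}.png",i[:,:,::-1])
o=np.zeros((600,800,3),np.uint8)
o[:480,:640]=w[:,:,::-1]
o[480:600,:160]=cv2.resize(t[190:270,380:470],(160,120))[:,:,::-1]
o[300:600,640:800]=cv2.resize(sc[190:310,376:440],(160,300))[:,:,::-1]
cv2.imwrite("pics/m2.png",o)
```

```text
[ 0.43   -0.0955  0.2912] [-0.4014  0.0395 -0.1425  1.3891  0.0004  1.3269] 9.95
```

View pics/m2.png

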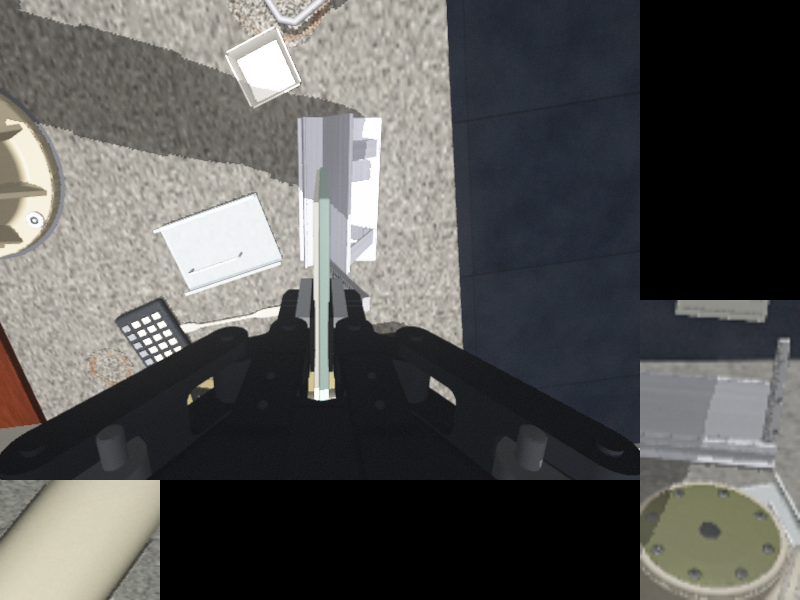

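Run:
```python
import cv2, numpy as np
im=cv2.imread("pics/w2.png"); s=cv2.imread("pics/s2.png")
o=np.zeros((600,800,3),np.uint8)
o[:600,:400]=cv2.resize(im[105:315,285:405][:180],(400,600),interpolation=cv2.INTER_CUBIC)  # 120x180 -> x3.333
o[:,405:795]=cv2.resize(s[195:285,380:438],(390,600),interpolation=cv2.INTER_CUBIC) # 6.72
cv2.imwrite("pics/m3.png",o)
```

```text
(no output)
```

View pics/m3.png

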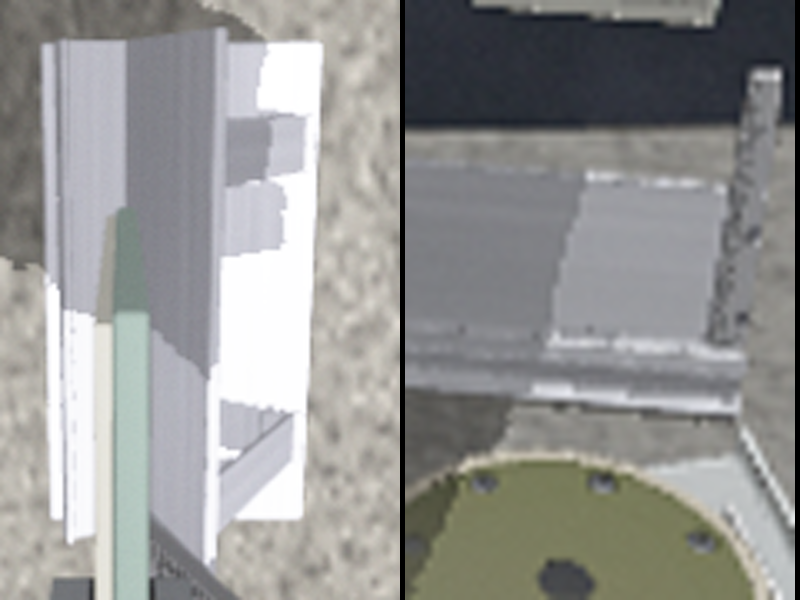

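Run:
```python
from h import *
c=dict(np.load("c2.npz")); s=get_calibration("scene"); t=get_calibration("top")
f=lambda x,y,z: ray(c,(x/3.3333+285,y/3.3333+105),z)
g=lambda x,y,z: ray(s,((x-405)/6.724+380,y/6.667+195),z)
for n,a,b,z in [("resttop",(215,30),(205,555),.0905),("lip",(60,42),(70,540),.025)]:
    A,B=f(*a,z),f(*b,z); print(n,A,B,np.linalg.norm(A-B),np.degrees(np.arctan2(*(A-B)[1::-1])))
print("cornerleft",f(128,38,.02))
A=g(710,342,.02); zt=.02+.13*np.cos(np.radians(20)); print("barfrontbase",A,"bartop inner",g(752,72,zt),"lip R end",g(740,410,.0),g(740,395,.025), "resttopR",g(726,188,.0905))
for n,q in [("bar base(-8,0,0)",(-.008,0,0)),("bar top(-8,0,130)",(-.008,0,.13)),("rest top R(0,0,75)",(0,0,.075)),("rest top L(0,165,75)",(0,.165,.075)),("corner L",(0,.165,0)),("lip L",(-.022,.165,.005))]:
    w=E0+Re.apply(q); a=proj(s,w); b=proj(t,w); d=proj(c,w)
    print(n,w,"scenecrop",(a-[380,195])*[6.724,6.667]+[405,0],"topcrop",(b-[380,190])*4.4+[404,0],"wristcrop",(d-[285,105])*3.3333)
```

```text
resttop [ 0.4698 -0.0127  0.0905] [ 0.4451 -0.1706  0.0905] 0.15981955196521277 81.12716202086102
lip [ 0.4231 -0.0055  0.025 ] [ 0.3959 -0.1838  0.025 ] 0.18036268999948124 81.32213466399297
cornerleft [ 0.4461 -0.0076  0.02  ]
barfrontbase [ 0.4192 -0.1716  0.02  ] bartop inner [ 0.4586 -0.1785  0.1422] lip R end [ 0.3959 -0.1835  0.    ] [ 0.3793 -0.1762  0.025 ] resttopR [ 0.4423 -0.1721  0.0905]
bar base(-8,0,0) [ 0.4056 -0.1708  0.0227] scenecrop [715.1844 358.1953] topcrop [686.9512 254.1107] wristcrop [ 89.5632 502.5967]
bar top(-8,0,130) [ 0.4495 -0.1779  0.1449] scenecrop [756.0813  80.2   ] topcrop [749.295  141.4255] wristcrop [237.9475 651.7757]
rest top R(0,0,75) [ 0.4383 -0.1761  0.0905] scenecrop [736.812  193.7084] topcrop [724.5267 180.9775] wristcrop [186.5315 573.7253]
rest top L(0,165,75) [ 0.4647 -0.0132  0.0905] scenecrop [356.2711 159.8025] topcrop [472.5261  93.6295] wristcrop [197.534   35.0477]
corner L [ 0.4394 -0.0091  0.02  ] scenecrop [339.944  316.6822] topcrop [446.9383 159.7138] wristcrop [109.3811  45.8578]
lip L [ 0.4207 -0.0061  0.0322] scenecrop [340.3825 324.6523] topcrop [439.7544 181.5724] wristcrop [51.9731 44.0588]
```

Run:
```python
from h import *
from scipy.optimize import least_squares
c=dict(np.load("c2.npz")); s=get_calibration("scene"); t=get_calibration("top")
W=lambda x,y:(c,np.array([x/3.3333+285,y/3.3333+105]),1); S=lambda x,y:(s,np.array([(x-405)/6.724+380,y/6.667+195]),1); T=lambda x,y:(t,np.array([(x-404)/4.4+380,y/4.4+190]),1)
obs=[((0,.165,.075),W(215,30)),((0,.165,0),W(128,38)),
((0,.165,.075),T(467,95)),((0,.165,0),T(443,156)),((-.008,0,.13),T(745,127)),
((-.008,0,0),S(710,342)),((-.008,0,.13),S(752,72)),((0,0,.075),S(726,188))]
def res(v,full=False):
    Q=R.from_euler('ZY',[v[2],np.radians(20)]); r=[]
    for q,(cam,px,_) in obs: r.append((proj(cam,[v[0],v[1],.02]+Q.apply(q))-px))
    return np.array(r) if full else np.ravel(r)
k=least_squares(res,[.415,-.17,-.16],loss="soft_l1"); print(k.x,np.degrees(k.x[2])); print(res(k.x,True))
```

```text
[ 0.4202 -0.1709 -0.1487] -8.520444682806982
[[ 0.0703 -1.2554]
 [-1.2399  0.3542]
 [ 0.9656 -2.2278]
 [ 0.7206 -0.9798]
 [ 0.7847  0.5923]
 [-0.0206  0.7947]
 [-0.4158 -0.3272]
 [ 0.6594 -0.7275]]
```

```bash
sed -i 's/^E0=.*/E0=np.array([.420,-.171,.02]); ey=np.radians(-8.75)/' h.py
cat >> h.py <<'E'
def es(x,y,z): return E0+Re.apply([x,y,z])
def rel():
    p,r=pose(); return Re.inv().apply(p-E0)*1000,(Rt.inv()*r).as_rotvec(True)
E
python3 - <<'E'
from h import *
p,r=pose(); t=es(-.010,.058,.093+.06); print(t); print(move(t,Rt,p,r))
E
```

```text
[ 0.4713 -0.1202  0.1672]
[-0.0879  0.2235  0.6202  0.2222 -0.0008 -0.0035]
```

Call:
jog_arm --motion '[-0.02, 0.05, 0, 0.05, 0, 0, 0, -0.05, 0.15, 0, 0.11, 0, 0, 0, -0.088, 0.22, 0, 0.17, 0, 0, 0, -0.088, 0.223, 0.1, 0.222, 0, -0.003, 0, -0.088, 0.223, 0.25, 0.222, 0, -0.003, 0, -0.088, 0.223, 0.4, 0.222, 0, -0.003, 0, -0.088, 0.223, 0.52, 0.222, 0, -0.003, 0, -0.088, 0.223, 0.62, 0.222, 0, -0.003, 0, -0.088, 0.223, 0.62, 0.222, 0, -0.003, 0, -0.088, 0.223, 0.62, 0.222, 0, -0.003, 0]'

```text
clock: 11.35
tcp_pos: [0.4714, -0.121, 0.168]
orientation: [-0.132, 0.748, 0.64, -0.112]
wrist_force: [-0.0, -0.0, -1.2]
finger_gap: 0.0051
grip_force: 49.6
```

Run:
```python
from h import *
s=env.get_state(); print(rel(),s["wrist_force"],s["clock"])
w=read_camera("wrist"); sc=read_camera("scene")
o=np.zeros((600,800,3),np.uint8)
o[:600,:400]=cv2.resize(w[150:420,230:410],(400,600),interpolation=cv2.INTER_CUBIC)[:,:,::-1]
o[:600,400:]=cv2.resize(sc[160:310,345:445],(400,600),interpolation=cv2.INTER_CUBIC)[:,:,::-1]
cv2.imwrite("pics/m4.png",o)
```

```text
(array([-10.0445,  57.2361, 153.8059]), array([-0.0723,  0.0889,  0.1151])) [-0.0478 -0.0011 -1.16  ] 11.35
```

View pics/m4.png

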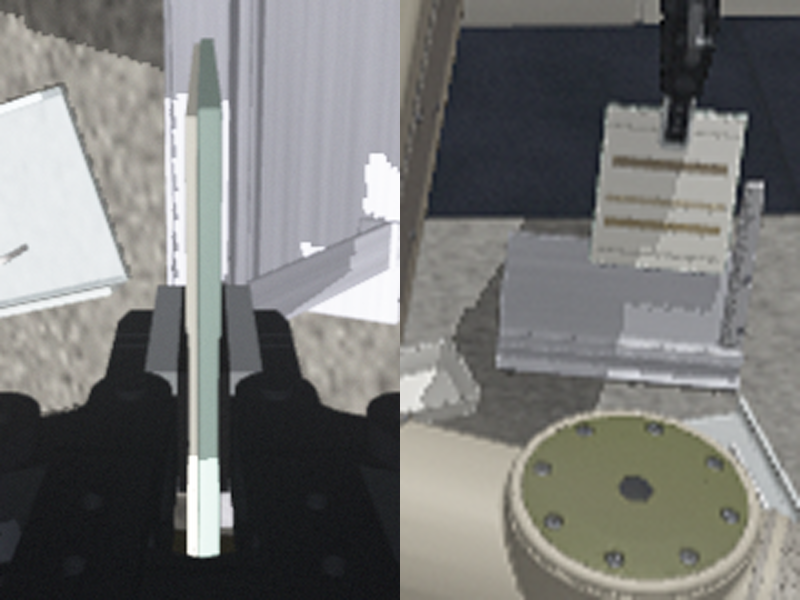

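The plate hangs tilted over the ledge, layer to the front, its right edge a few mm left of the scale bar. I'll lower it along the tool's z axis.

Call:
jog_arm --motion '[0, 0, 0.05, 0, 0, 0, 0, 0, 0, 0.12, 0, 0, 0, 0, 0, 0, 0.18, 0, 0, 0, 0, 0, 0, 0.22, 0, 0, 0, 0, 0, 0, 0.25, 0, 0, 0, 0, 0, 0, 0.27, 0, 0, 0, 0, 0, 0, 0.27, 0, 0, 0, 0, 0, 0, 0.27, 0, 0, 0, 0]'

```text
clock: 12.45
tcp_pos: [0.453, -0.1183, 0.1168]
orientation: [-0.132, 0.748, 0.64, -0.112]
wrist_force: [0.6, 0.4, -1.2]
finger_gap: 0.0049
grip_force: 49.7
```

Call:
jog_arm --motion '[0, 0, 0.01, 0, 0, 0, 0, 0, 0, 0.015, 0, 0, 0, 0, 0, 0, 0.015, 0, 0, 0, 0, 0, 0, 0.015, 0, 0, 0, 0]'

```text
clock: 12.95
tcp_pos: [0.4517, -0.118, 0.1137]
orientation: [-0.132, 0.748, 0.64, -0.112]
wrist_force: [0.7, -1.1, -2.1]
finger_gap: 0.0053
grip_force: 49.7
```

Call:
jog_arm --motion '[0, 0, 0.005, 0, 0, 0, 0, 0, 0, 0.01, 0, 0, 0, 0, 0, 0, 0.01, 0, 0, 0, 0]'

```text
clock: 13.32
tcp_pos: [0.4509, -0.1179, 0.1117]
orientation: [-0.132, 0.748, 0.64, -0.112]
wrist_force: [0.1, 0.5, -1.0]
finger_gap: 0.0051
grip_force: 49.7
```

Call:
jog_arm --motion '[0, 0, 0.005, 0, 0, 0, 0, 0, 0, 0.01, 0, 0, 0, 0, 0, 0, 0.01, 0, 0, 0, 0]'

```text
clock: 13.7
tcp_pos: [0.4511, -0.1179, 0.1112]
orientation: [-0.131, 0.748, 0.64, -0.112]
wrist_force: [2.1, 0.9, 7.7]
finger_gap: 0.0052
grip_force: 51.1
```

Call:
jog_arm --motion '[0, 0, -0.008, 0, 0, 0, 0, 0, 0.01, -0.008, 0, 0, 0, 0, 0, 0.02, -0.008, 0, 0, 0, 0, 0, 0.02, -0.008, 0, 0, 0, 0]'

```text
clock: 14.2
tcp_pos: [0.4547, -0.1186, 0.1099]
orientation: [-0.132, 0.748, 0.64, -0.112]
wrist_force: [-0.0, -0.4, -0.6]
finger_gap: 0.0049
grip_force: 50.0
```

Call:
jog_arm --motion '[0, 0.005, 0, 0, 0, 0, 0, 0, 0.01, 0, 0, 0, 0, 0, 0, 0.01, 0, 0, 0, 0, 0]'

```text
clock: 14.58
tcp_pos: [0.4565, -0.1188, 0.1093]
orientation: [-0.132, 0.748, 0.64, -0.112]
wrist_force: [-0.5, 0.2, -0.9]
finger_gap: 0.0053
grip_force: 49.9
```

Call:
jog_arm --motion '[0, 0.003, 0, 0, 0, 0, 0, 0, 0.005, 0, 0, 0, 0, 0, 0, 0.005, 0, 0, 0, 0, 0]'

```text
clock: 14.95
tcp_pos: [0.4574, -0.1189, 0.109]
orientation: [-0.132, 0.748, 0.64, -0.112]
wrist_force: [-0.1, -0.2, -1.4]
finger_gap: 0.0049
grip_force: 49.8
```

Call:
jog_arm --motion '[0, 0.003, 0, 0, 0, 0, 0, 0, 0.005, 0, 0, 0, 0, 0, 0, 0.005, 0, 0, 0, 0, 0]'

```text
clock: 15.32
tcp_pos: [0.4576, -0.1189, 0.1089]
orientation: [-0.133, 0.748, 0.64, -0.113]
wrist_force: [-3.1, 0.3, 2.2]
finger_gap: 0.0051
grip_force: 50.1
```

Call:
jog_arm --motion '[0, 0.003, 0, 0, 0, 0, 0, 0, 0.005, 0, 0, 0, 0, 0, 0, 0.005, 0, 0, 0, 0, 0]'

```text
clock: 15.7
tcp_pos: [0.4577, -0.1189, 0.1088]
orientation: [-0.133, 0.748, 0.64, -0.113]
wrist_force: [-6.0, 0.8, 5.7]
finger_gap: 0.005
grip_force: 50.4
```

```bash
python3 -c "
from h import *
s=env.get_state();print(rel(),s['wrist_force'],s['ft_torque'],s['clock'])"
```

```text
(array([-2.8211, 57.2278, 93.513 ]), array([0.1553, 0.1001, 0.1333])) [-5.9723  0.763   5.6707] [0.0836 1.4205 0.0297] 15.7
```

Call:
jog_arm --motion '[0, -0.009, -0.003, 0, 0, 0, 0, -0.012, -0.009, -0.003, 0, 0, 0, 0, -0.022, -0.009, -0.003, 0, 0, 0, 0, -0.022, -0.009, -0.003, 0, 0, 0, 0]'

```text
clock: 16.2
tcp_pos: [0.457, -0.1235, 0.1094]
orientation: [-0.132, 0.748, 0.64, -0.112]
wrist_force: [-2.7, 0.8, -0.3]
finger_gap: 0.0048
grip_force: 49.7
```

Call:
jog_arm --motion '[-0.003, 0, 0, 0, 0, 0, 0, -0.006, 0, 0, 0, 0, 0, 0, -0.006, 0, 0, 0, 0, 0, 0]'

```text
clock: 16.58
tcp_pos: [0.4569, -0.1242, 0.1095]
orientation: [-0.132, 0.748, 0.64, -0.112]
wrist_force: [-3.1, 3.0, -1.2]
finger_gap: 0.0053
grip_force: 49.7
```

Call:
jog_arm --motion '[-0.003, 0, 0, 0, 0, 0, 0, -0.006, 0, 0, 0, 0, 0, 0, -0.006, 0, 0, 0, 0, 0, 0]'

```text
clock: 16.95
tcp_pos: [0.4569, -0.1242, 0.1095]
orientation: [-0.133, 0.748, 0.64, -0.111]
wrist_force: [-1.8, 7.8, 0.2]
finger_gap: 0.0051
grip_force: 49.8
```

Call:
jog_arm --motion '[0.004, 0.004, 0.002, 0, 0, 0, 0, 0.004, 0.006, 0.003, 0, 0, 0, 0, 0.004, 0.006, 0.003, 0, 0, 0, 0]'

```text
clock: 17.32
tcp_pos: [0.4569, -0.1242, 0.1092]
orientation: [-0.133, 0.748, 0.64, -0.113]
wrist_force: [-4.1, 5.4, 4.3]
finger_gap: 0.005
grip_force: 50.2
```

Run:
```python
from h import *
s=env.get_state();print(rel(),s['wrist_force'],s['ft_torque'],s['clock'])
w=read_camera("wrist"); sc=read_camera("scene")
o=np.zeros((600,800,3),np.uint8)
o[:600,:400]=cv2.resize(w[150:420,230:410],(400,600),interpolation=cv2.INTER_CUBIC)[:,:,::-1]
o[:600,400:]=cv2.resize(sc[190:280,380:440],(400,600),interpolation=cv2.INTER_CUBIC)[:,:,::-1]
cv2.imwrite("pics/m5.png",o)
```

```text
(array([-2.9049, 51.8435, 93.8329]), array([0.0748, 0.1555, 0.1039])) [-4.0727  5.4396  4.3344] [ 0.9597  0.8779 -0.309 ] 17.325
```

View pics/m5.png

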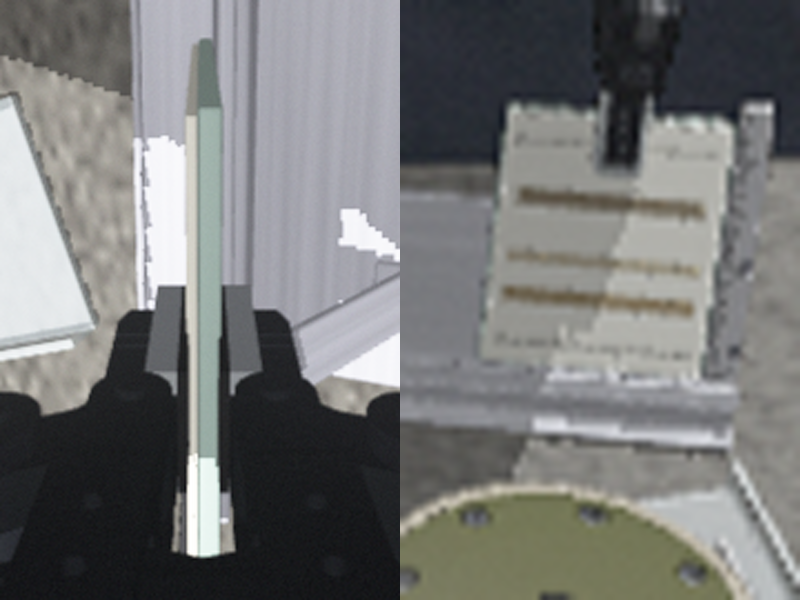

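The plate stands on the ledge, against the rest and the bar, with its right edge at crop (735,120)–(700,375). Releasing it.

Call:
jog_arm --motion '[0, 0, 0, 0, 0, 0, 0.1, 0, 0, 0, 0, 0, 0, 0.15, 0, 0, 0, 0, 0, 0, 0.25, 0, 0, 0, 0, 0, 0, 0.3, 0, 0, 0, 0, 0, 0, 0.3, 0, 0, -0.1, 0, 0, 0, 0.3, 0, 0, -0.3, 0, 0, 0, 0.3, 0, 0, -0.55, 0, 0, 0, 0.3, 0, 0, -0.75, 0, 0, 0, 0.3, 0, 0, -0.75, 0, 0, 0, 0.3]' --newtons 20

```text
clock: 18.68
tcp_pos: [0.5103, -0.1338, 0.2521]
orientation: [-0.129, 0.749, 0.641, -0.111]
wrist_force: [0.4, -0.5, -0.7]
finger_gap: 0.026
grip_force: 0.0
```

Run:
```python
from h import *
s=env.get_state();print(rel(),s['wrist_force'],s['clock'])
w=read_camera("wrist"); sc=read_camera("scene"); c=get_calibration("wrist"); np.savez("c5.npz",**c)
o=np.zeros((600,800,3),np.uint8)
o[:600,:400]=cv2.resize(w[120:390,230:410],(400,600),interpolation=cv2.INTER_CUBIC)[:,:,::-1]
o[:600,400:]=cv2.resize(sc[190:280,380:440],(400,600),interpolation=cv2.INTER_CUBIC)[:,:,::-1]
cv2.imwrite("pics/m6.png",o)
S=get_calibration("scene")
for n,q in dict(TR=(-.006,0,.12),TL=(-.006,.1,.12),BR=(-.006,0,0),BL=(-.006,.1,0)).items():
    print(n,(proj(S,es(*q))-[380,190])*6.667+[400,0],(proj(c,es(*q))-[230,120])*2.222)
```

```text
(array([ -0.8463,  50.551 , 246.7147]), array([-0.3555,  0.0296,  0.1535])) [ 0.3791 -0.5464 -0.7193] 18.675
TR [738.265  123.9446] [191.7042 364.3712]
TL [506.218  104.7574] [189.7593  94.9822]
BR [702.0073 379.1865] [194.6117 269.9965]
BL [476.6174 359.2973] [193.479   76.2246]
```

View pics/m6.png

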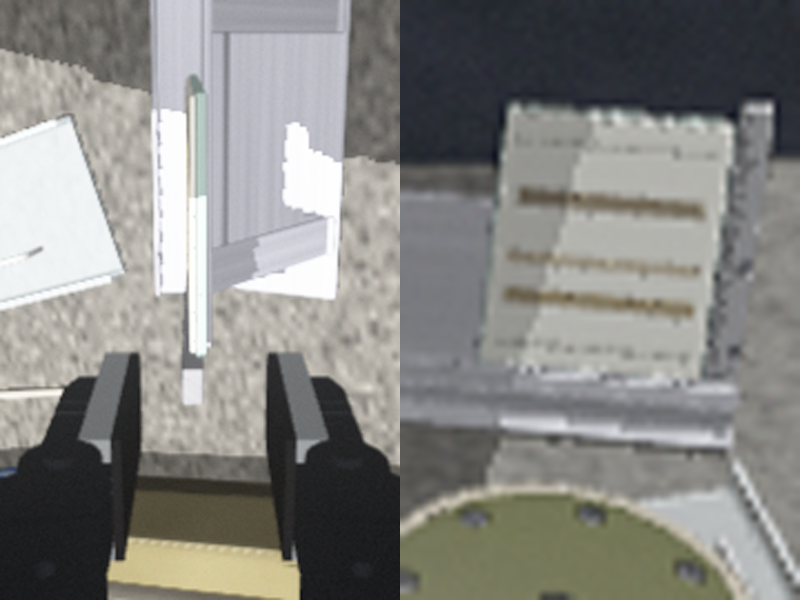

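Run:
```python
from h import *
o=cv2.imread("pics/m6.png"); c=dict(np.load("c5.npz"))
for x in (192,198,202): print(x,[tuple(o[y,x]) [1] for y in range(336,412,3)])
for x in (190,193,197): print(x,[int(o[y,x,1]) for y in range(66,112,3)])
for q in [(-.003,0,.12),(-.004,0,.13),(-.004,-.015,.13),(-.003,.1,.12)]: print(q,(proj(c,es(*q))-[230,120])*2.222)
```

```text
192 [np.uint8(255), np.uint8(255), np.uint8(254), np.uint8(255), np.uint8(255), np.uint8(252), np.uint8(135), np.uint8(105), np.uint8(109), np.uint8(112), np.uint8(108), np.uint8(181), np.uint8(235), np.uint8(234), np.uint8(235), np.uint8(231), np.uint8(231), np.uint8(232), np.uint8(232), np.uint8(233), np.uint8(235), np.uint8(233), np.uint8(227), np.uint8(181), np.uint8(160), np.uint8(158)]
198 [np.uint8(251), np.uint8(252), np.uint8(252), np.uint8(252), np.uint8(251), np.uint8(251), np.uint8(239), np.uint8(157), np.uint8(112), np.uint8(110), np.uint8(107), np.uint8(184), np.uint8(236), np.uint8(235), np.uint8(234), np.uint8(234), np.uint8(233), np.uint8(231), np.uint8(233), np.uint8(231), np.uint8(232), np.uint8(234), np.uint8(230), np.uint8(204), np.uint8(187), np.uint8(181)]
202 [np.uint8(253), np.uint8(253), np.uint8(253), np.uint8(252), np.uint8(253), np.uint8(255), np.uint8(229), np.uint8(156), np.uint8(128), np.uint8(121), np.uint8(118), np.uint8(162), np.uint8(199), np.uint8(199), np.uint8(196), np.uint8(197), np.uint8(198), np.uint8(198), np.uint8(195), np.uint8(195), np.uint8(195), np.uint8(199), np.uint8(200), np.uint8(201), np.uint8(201), np.uint8(197)]
190 [200, 200, 199, 166, 145, 146, 147, 155, 160, 158, 183, 210, 210, 211, 212, 210]
193 [202, 202, 199, 153, 133, 134, 136, 138, 137, 143, 193, 226, 228, 228, 228, 228]
197 [202, 203, 202, 182, 154, 139, 134, 134, 136, 169, 190, 180, 180, 182, 184, 185]
(-0.003, 0, 0.12) [199.6359 364.349 ]
(-0.004, 0, 0.13) [196.8233 375.7422]
(-0.004, -0.015, 0.13) [197.0163 412.7772]
(-0.003, 0.1, 0.12) [198.5396  94.9574]
```

The direct pixel check gives a gap to the scale bar of 1 mm or less, and the corners match the fitted pose. The gripper is clear, so I'm handing in.

```bash
python3 -c "
from h import *
print(env.hand_in())"
```

```text
the job is handed in; nothing more can be done
None
```

I folded the handle to the rack's -y side and stood the banded plate on the easel ledge, leaning on the rest with its white layer to the front. By pixel check its side edge is within about 1 mm of the scale bar. I handed the job in at about 19 s; the system reported no verdict.

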